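Index the sample turntable to the conical flask

ROBOT

A 6-joint arm with a two-finger parallel gripper is mounted at the origin on the work surface. World frame = base frame: x ahead of the robot, y to its left, z up, the work surface at z = 0. Lengths are in m, angles in rad, forces in N, time in s.
With the tool pointing down it reaches from about 0.325 to 0.875 m from the base axis. Payload 4.4 kg.
Tool frame: the origin (TCP) lies midway between the tips of the shut fingers; the grasp point (between the pads) lies 19 mm behind it (grip_depth is the distance from the TCP to the grasp point, in m); x points along the fingers, z is the direction in which the jaws open and shut, and the axes are right-handed (so a half turn about x gives the same grasp; the last joint's range is limited). The gripper opens to 85 mm and grips with 20 to 120 N. Pads are 22 mm wide; open, the fingers measure 114 mm over their backs; the gripper's body (76 mm by 85 mm) begins 54 mm behind the grasp point. The pads swing forward as they close: fully open they stand 13 mm farther back than shut.
Start: joints at [-1.454, 0.207, 1.542, -0, 1.393, -0.15], TCP at [0.152, -0.555, 0.231] pointing down, gripper open.
Joint ranges: [-2.73, 2.73], [-0.86, 2.22], [0.23, 2.46], [-1.11, 4.25], [0.08, 2.63], [-2.82, 2.82]. Speed limits (rad/s): [2.79, 2.79, 3.14, 3.14, 3.14, 3.14].

INTERFACE

Orientations are given as a 3x3 rotation matrix whose columns are the frame's x, y, z axes.
In Python, from rig import get_state, grab_frame, job_done, spot_in, masks_of, grip_depth gives the robot as it stands.
- The arm moves only by the tool servo_tool, never from a script. Its argument "moves" is a list of rows, each an object of numbers: "dx", "dy", "dz": the shift along the tool's x, y, z in m; "turn": the turn about the tool's x in degrees; "fingers": the opening, from 0 (shut) to 1 (fully open). In form: [{"dx": .., "dy": .., "dz": .., "turn": .., "fingers": ..}, ...]. A call has 1 to 20 rows; each row shifts and turns the pose as measured when the row begins, along the tool's axes as they then stand; what a row does not reach is not made up. A row lasts 1/12 s, in which the tool goes at most 41.7 mm and 7.16 degrees, less where a joint would pass 70% of its speed; a pose out of reach is approached as far as the arm can. A call with a gripper value outside its range is refused whole. The fingers move at their own pace and stop on an object; "grip_force" is the grip in N (left out, the last holds). Time passes only in rows, so rows that do not move let the fingers close. It gives the time, the measured TCP pose, the force and the opening at its end, in the units of the state.
- get_state(): the state, without advancing time (a new reading comes with each control period).
- grab_frame(name): name is "scene" or "top"; returns a dict with "frame" (384x512x3 uint8, red, green, blue), "intrinsics" (3x3 intrinsics, pixels), "D" ([k1, k2, p1, p2, k3] as OpenCV has them; the pictures are not rectified), "camera_from_world" (4x4, takes a point from world to camera coordinates). Camera axes: x right, y down, z forward; pixel columns grow to the right and rows downward; lengths in m; the calibration is good to about 2 mm. A picture is of the moment at which its call begins. There is no depth.
- job_done(): hands the job in, once; it reports no verdict.
Trained networks look in the newest picture that a camera, given by its name, has taken for a name from the list of things; names that differ only in an ending like _2 or _b are one class to them, and where a whole thing is asked for, a point or a joint stands for the part that bears it (a point fixed in the world has none). Each returns a list of dicts, best first, with "score" (0 to 1); they miss things now and then, are a little off and sometimes report something else, mostly with a low value. They report only what shows in the picture. A call takes as long as a camera call. They do not tell look-alikes from the thing itself.
- spot_in(label, camera): "extent" ([left, top, right, bottom] as shares, 0 to 1, of the picture: columns of its width, rows of its height, round what is visible of it).
- masks_of(label, camera): "region" (384x512 bool, what is visible of it) and "extent" ([left, top, right, bottom] as shares, 0 to 1, of the picture: columns of its width, rows of its height, round what is visible of it).
The state is a dict: "time_s": time; "joint_positions": joint angles; "dq": joint speeds; "tau": joint torques, N m; "eef_pos": TCP position; "tcp_rot": TCP orientation; "force": force on the tool from outside, world axes, zero at the start; "ft_torque": the same for the moment, N m; "grip_width": finger opening in m.
Only numpy, scipy, OpenCV 4.12 (cv2) and the standard library are available. Lean on these libraries where they do the work, as an engineer would, in place of code of your own. Each camera call takes 0.05 s, during which the arm holds its last target.

TASK

Bring the conical flask under the filling nozzle: pull up the sprung plunger by its black knob at the rim of the turntable, swing the table round by it towards the side stop that puts the flask there, and let the plunger drop fully home in that stop. The side stops are hidden under the table and are clamped only roughly, so feel for the one you need with the plunger riding on the ring. Keep all three vessels standing in their collars, do not knock the things on the bench about, and let go of the knob at the end.

Things in the scene. Friction and masses are not known exactly. Their poses are not given: they have to be found in the camera images.
- axis (a point): centre of the turntable, on its turning axis at the height of the table's upper face (67 mm above the bench). The turntable is a flat bare-metal disc, 300 mm across and 12 mm thick, on a white drum. Its x axis (fixed, does not turn with the disc) points from the centre towards the nozzle and its post; z is up. The drum is fixed to the bench; at the start the knob stands on the opposite side from the nozzle, on the robot's side.
- knob (a point): centre (half-way up) of the plunger's black upright cylindrical knob, 32 mm across and 28 mm high, 125 mm from the turntable's axis; it turns freely about its own upright axis. At home its centre is 119 mm above the bench, its top 133 mm; below it is a 23 mm wide steel bush on the disc whose top is 97 mm above the bench. At the knob's height nothing else stands within 60 mm of it, anywhere on its way.
- plunger (a joint): lift of the plunger in m: 0 fully home, 0.020 its upper limit. It is pulled straight up against a spring: about 6 N at home plus 0.25 N per mm, and about 1.5 N of weight. Its 12 mm thick round-ended pin goes 12 mm deep into 15 mm wide stop slots in a hidden flat ring below the disc: at under 0.012 in a slot the table is locked; elsewhere the released pin rests on the ring at about 0.0115 and slides along it, until it comes over a slot and springs home with the table locked.
- table_top (a joint): turn of the disc in rad, 0 at the start (plunger home in the middle stop), positive anticlockwise seen from above; limits -1.5 and 1.5. It turns with little friction: about 1 N at the knob with the plunger lifted, 2 to 3 N with the pin riding on the ring. One side stop is somewhere between -1.33 and -1.07, the other between 1.07 and 1.33, each set on its own; their exact places are not known.
- nozzle (a point): tip of the fixed filling nozzle, 172 mm above the bench and 75 mm from the turntable's axis, on an arm from a steel post beyond the disc; the arm and post reach 245 mm above the bench.
- flask_mid (a point): centre (half-way up) of the conical glass flask, foot 60 mm wide, 80 mm high, narrow neck with a 35 mm wide rim. It stands loose inside one of three 11 mm high collars on the disc, each 75 mm from the axis; the collars are 1.2 rad apart and at the start one is under the nozzle. The flask starts in the collar 1.2 rad to one or the other side of the nozzle.
- beaker_mid (a point): centre of the straight open glass beaker, 60 mm wide, 72 mm high, loose in the collar that is under the nozzle at the start.
- jar_mid (a point): centre of the amber jar with a white lid, 60 mm wide, 70 mm high, loose in the remaining collar.
- wash_bottle_mid (a point): a point on the axis, 70 mm up, of a white wash bottle with red cap and spout, 74 mm wide, 175 mm high, beside the turntable; leave alone.
- amber_bottle_mid (a point): a point on the axis, 75 mm up, of an amber bottle with a blue cap, 84 mm wide, 174 mm high, beside the turntable; leave alone.
- glass_a_mid (a point): centre of an upturned glass, 60 mm wide, 70 mm high, on the bench; leave alone.
- glass_b_mid (a point): centre of another upturned glass of the same size; leave alone.
- scoop_grip (a point): handle of a 190 mm long spatula that lies on the bench between robot and turntable; leave alone.
Mind the look-alikes: they are no part of the job. Leave any pink or purple look-alike of the part that bears jar_mid alone.

How it is judged:
By the outcome, as a careful person would: the job done as asked, in the order asked, and still so for the second after the job is handed in, with the robot touching nothing.
It also fails if it takes over 45 s, if anything falls off the work surface, if the arm or the gripper's body presses on something with over 40 N, if the wrist force passes 120 N, or if a joint passes its speed limit or range.

## Working session

There is one attempt and no reset: what is moved stays moved. The work goes in short steps, Python scripts to look and compute and a tool call to move; the robot and the scene stay as the last step left them, time stands still between calls to the robot, and variables do not carry over. Pictures are saved under pics/ and viewed, and the job is handed in when it is done.

Besides the shell and the picture viewer there is one more tool, called after "Request:" in YAML: its name, and indented under it one key for each argument. servo_tool: Moves the arm, as the interface text tells. Its arguments: {"type":"object","properties":{"moves":{"type":"array"},"grip_force":{"type":"number"}},"required":["moves"]}

```bash
mkdir -p pics; ls; cat > h.py <<'E'
import numpy as np, cv2
from rig import *
def save(name,out):
    f=grab_frame(name); cv2.imwrite('pics/'+out,cv2.cvtColor(f['frame'],cv2.COLOR_RGB2BGR)); return f
def ray(f,uv):
    p=cv2.undistortPoints(np.array([[uv]],float),np.array(f['intrinsics']),np.array(f['D'],float))[0,0]
    T=np.array(f['camera_from_world']);R=T[:3,:3];t=T[:3,3]
    return -R.T@t, R.T@np.array([p[0],p[1],1])
def atz(f,uv,z):
    c,d=ray(f,uv); return c+d*(z-c[2])/d[2]
def proj(f,P):
    T=np.array(f['camera_from_world'])
    r,_=cv2.projectPoints(np.array(P,float).reshape(-1,3),cv2.Rodrigues(T[:3,:3])[0],T[:3,3],np.array(f['intrinsics']),np.array(f['D'],float)); return r[:,0]
E
python3 - <<'E'
from h import *
for n in('scene','top'):
    f=save(n,n+'0.png')
    for l in ['knob','flask_mid','beaker_mid','jar_mid','table_top','nozzle','wash_bottle_mid','amber_bottle_mid','glass_a_mid','scoop_grip']:
        try:
            r=spot_in(l,n)
            print(n,l,[(round(x['score'],2),(np.array(x['extent'])*[512,384,512,384]).round().tolist()) for x in r])
        except Exception as e: print(l,e)
print(get_state())
E
```

```text
pics
scene knob [(0.49, [231.0, 146.0, 243.0, 157.0])]
scene flask_mid [(0.81, [178.0, 162.0, 193.0, 189.0])]
scene beaker_mid [(0.86, [186.0, 172.0, 208.0, 207.0])]
scene jar_mid [(0.96, [218.0, 172.0, 241.0, 206.0]), (0.84, [206.0, 256.0, 233.0, 297.0]), (0.83, [244.0, 269.0, 272.0, 307.0]), (0.61, [114.0, 210.0, 138.0, 246.0]), (0.58, [302.0, 191.0, 324.0, 223.0])]
scene table_top [(0.97, [169.0, 145.0, 266.0, 225.0])]
scene nozzle [(0.76, [152.0, 143.0, 269.0, 262.0]), (0.16, [232.0, 144.0, 240.0, 160.0])]
scene wash_bottle_mid [(0.88, [106.0, 147.0, 148.0, 205.0])]
scene amber_bottle_mid [(0.98, [268.0, 193.0, 303.0, 265.0]), (0.32, [235.0, 144.0, 240.0, 159.0])]
scene glass_a_mid [(0.51, [195.0, 146.0, 213.0, 165.0])]
scene scoop_grip [(0.93, [266.0, 176.0, 330.0, 198.0])]
top knob [(0.41, [305.0, 233.0, 318.0, 244.0])]
top flask_mid [(0.63, [315.0, 174.0, 339.0, 194.0])]
top beaker_mid [(0.77, [289.0, 155.0, 314.0, 184.0])]
top jar_mid [(0.93, [190.0, 118.0, 211.0, 138.0]), (0.89, [206.0, 231.0, 231.0, 251.0]), (0.71, [268.0, 178.0, 289.0, 200.0]), (0.64, [325.0, 108.0, 345.0,
[... 499 characters left out ...]
49132e+00, -1.37007668e-05,
        1.39353733e+00, -1.50499292e-01]), 'dq': array([ 0.00056016,  0.00152906, -0.00038775, -0.00074336, -0.00080654,
       -0.00134735]), 'tau': array([-7.33063243e-04, -3.83064222e+01, -2.91976941e+01, -7.98061274e-05,
        8.63306068e-04, -8.98443346e-06]), 'eef_pos': array([ 0.15212914, -0.55450565,  0.23130259]), 'tcp_rot': array([[-1.41494518e-05,  9.64357921e-01,  2.64601210e-01],
       [ 4.83809314e-06,  2.64601210e-01, -9.64357921e-01],
       [-1.00000000e+00, -1.23649706e-05, -8.40961551e-06]]), 'force': array([-0.02731215,  0.2708676 ,  1.02714803]), 'ft_torque': array([ 0.00598052,  0.00513407, -0.034627  ]), 'grip_width': 0.08553515014563838}
```

```bash
python3 - <<'E'
import cv2
a=cv2.imread('pics/top0.png'); cv2.imwrite('pics/topc.png',cv2.resize(a[90:310,170:430],None,fx=2.7,fy=2.7,interpolation=cv2.INTER_CUBIC))
a=cv2.imread('pics/scene0.png'); cv2.imwrite('pics/scenec.png',cv2.resize(a[120:320,90:340],None,fx=3,fy=3,interpolation=cv2.INTER_CUBIC))
E
```

```text
(no output)
```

View pics/topc.png

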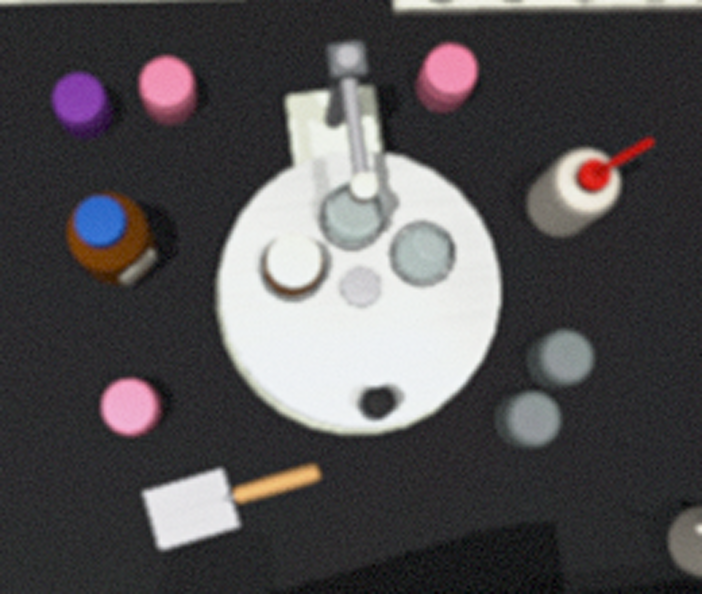

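View pics/scenec.png

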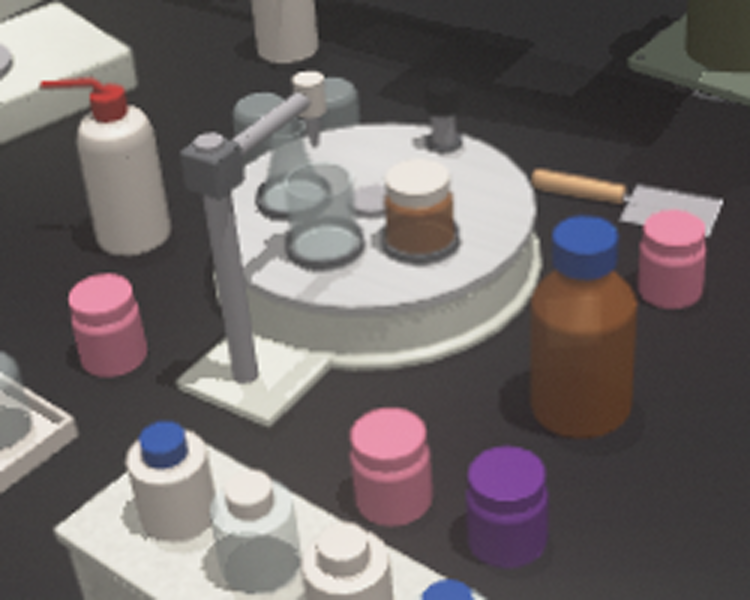

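View pics/top0.png

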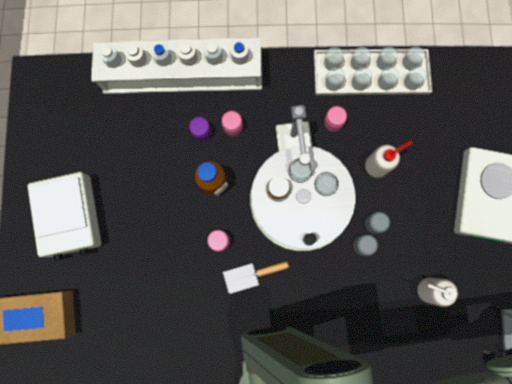

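```bash
python3 - <<'E'
from h import *
from scipy.optimize import least_squares
f=save('top','top1.png'); g=cv2.cvtColor(f['frame'],cv2.COLOR_RGB2GRAY)
m=masks_of('table_top','top')[0]['region'].astype(np.uint8)
c=max(cv2.findContours(m,0,cv2.CHAIN_APPROX_NONE)[0],key=len)[:,0]
P=np.array([atz(f,p,0.067)[:2] for p in c.astype(float)])
s=least_squares(lambda q:np.hypot(*(P-q[:2]).T)-q[2],[*P.mean(0),.15],loss='soft_l1',f_scale=.003); print('mask fit',s.x)
# black knob in top
def blob(f,box,thr=60):
    x0,y0,x1,y1=box; h=cv2.cvtColor(f['frame'],cv2.COLOR_RGB2GRAY)[y0:y1,x0:x1]; b=(h<thr).astype(np.uint8)
    n,l,st,ce=cv2.connectedComponentsWithStats(b); i=1+np.argmax(st[1:,4]); print(st[i],ce[i]+[x0,y0]); return ce[i]+[x0,y0]
k=blob(f,(298,228,326,243)); print('knob top',atz(f,k,.133),atz(f,k,.119))
fs=save('scene','scene1.png')
k2=masks_of('knob','scene'); 
for r in k2: 
    e=np.array(r['extent'])*[512,384,512,384]; print(r['score'],e)
    u=((e[0]+e[2])/2,(e[1]+e[3])/2); print(atz(fs,u,.119))
for l,z in(('glass_a_mid',.035),('scoop_grip',.01)):
  for r in spot_in(l,'top'):
    e=np.array(r['extent'])*[512,384,512,384]; print(l,r['score'],atz(f,((e[0]+e[2])/2,(e[1]+e[3])/2),z))
for l in ('flask_mid','beaker_mid','jar_mid'):
  for r in spot_in(l,'top'):
    e=np.array(r['extent'])*[512,384,512,384]; print(l,r['score'],atz(f,((e[0]+e[2])/2,(e[1]+e[3])/2),.1))
print(proj(f,[s.x[0],s.x[1],.067]), g[225:247,298:326])
E
```

```text
mask fit [ 0.56066343 -0.0859498   0.14727741]
[ 7  6 11  9 73] [309.97260274 238.21917808]
knob top [ 0.43785755 -0.09643515  0.133     ] [ 0.43845803 -0.0977677   0.119     ]
glass_a_mid 0.78 [ 0.41887688 -0.26903774  0.035     ]
scoop_grip 0.62 [0.3313373  0.05891356 0.01      ]
flask_mid 0.73 [ 0.59376841 -0.15056088  0.1       ]
beaker_mid 0.85 [ 0.63339123 -0.08650031  0.1       ]
jar_mid 0.95 [0.75909472 0.20400369 0.1       ]
jar_mid 0.93 [ 0.58249678 -0.01280199  0.1       ]
jar_mid 0.87 [0.77469732 0.10899014 0.1       ]
jar_mid 0.82 [ 0.77967479 -0.18233977  0.1       ]
jar_mid 0.81 [0.43583171 0.1564975  0.1       ]
jar_mid 0.33 [ 0.60973627 -0.08566233  0.1       ]
[[302.93321264 196.60775809]] [[239 240 239 240 241 241 239 239 239 241 240 239 239 240 241 240 242 240
  239 239 240 241 240 240 238 241 239 239]
 [240 240 240 241 240 238 238 240 240 240 240 240 239 241 238 241 240 240
  239 241 238 240 240 238 238 241 241 239]
 [240 240 240 240 240 240 240 240 239 240 240 241 241 239 241 240 239 240
  240 238 240 240 239 240 239 240 239 238]
 [239 242 240 238 239 240 240 24
[... 1491 characters left out ...]
239 240 236 228 191 138  88  64  47  53  59  60  57  56  53  44  60 108
  160 200 232 241 241 240 239 240 240 240]
 [241 241 239 239 225 176 115  73  54  46  49  50  57  49  51  70 114 167
  212 235 238 240 240 241 241 241 241 239]
 [240 240 241 242 237 206 154 105  71  69  52  48  49  57  73 125 177 225
  237 243 240 242 239 241 240 240 240 236]
 [240 241 240 241 240 233 204 155 122  94  86  78  78  99 147 188 228 240
  243 240 242 239 240 239 241 234 227 201]
 [241 241 240 241 243 240 232 210 185 162 154 150 160 183 213 233 240 243
  237 238 238 237 232 231 221 205 170 137]
 [240 240 241 241 242 240 240 239 235 226 223 223 229 231 236 238 239 237
  234 228 229 230 219 199 168 137  97  68]]
```

Request:
servo_tool:
  moves:
    - {"dy":0.0265,"dz":-0.0243,"fingers":1}
    - {"dy":0.0265,"dz":-0.0243}
    - {"dy":0.0265,"dz":-0.0243}
    - {"dy":0.0265,"dz":-0.0243}
    - {"dy":0.0265,"dz":-0.0243}
    - {"dy":0.0265,"dz":-0.0243}
    - {"dy":0.0265,"dz":-0.0243}
    - {"dy":0.0265,"dz":-0.0243}
    - {"dy":0.0265,"dz":-0.0243}
    - {"dy":0.0265,"dz":-0.0243}
    - {"dy":0.0265,"dz":-0.0243}
    - {"dy":0.0265,"dz":-0.0243}
    - {"dy":0.0265,"dz":-0.0243}
    - {"dy":0.0265,"dz":-0.0243}
    - {"dy":0.0265,"dz":-0.0243}
    - {"turn":5}
    - {"turn":5}

```text
validation failed for argument at $.mo...
```

Request:
servo_tool:
  moves:
    - {"dx":0,"dy":0.0265,"dz":-0.0243,"turn":0,"fingers":1}
    - {"dx":0,"dy":0.0265,"dz":-0.0243,"turn":0,"fingers":1}
    - {"dx":0,"dy":0.0265,"dz":-0.0243,"turn":0,"fingers":1}
    - {"dx":0,"dy":0.0265,"dz":-0.0243,"turn":0,"fingers":1}
    - {"dx":0,"dy":0.0265,"dz":-0.0243,"turn":0,"fingers":1}
    - {"dx":0,"dy":0.0265,"dz":-0.0243,"turn":0,"fingers":1}
    - {"dx":0,"dy":0.0265,"dz":-0.0243,"turn":0,"fingers":1}
    - {"dx":0,"dy":0.0265,"dz":-0.0243,"turn":0,"fingers":1}
    - {"dx":0,"dy":0.0265,"dz":-0.0243,"turn":0,"fingers":1}
    - {"dx":0,"dy":0.0265,"dz":-0.0243,"turn":0,"fingers":1}
    - {"dx":0,"dy":0.0265,"dz":-0.0243,"turn":0,"fingers":1}
    - {"dx":0,"dy":0.0265,"dz":-0.0243,"turn":0,"fingers":1}
    - {"dx":0,"dy":0.0265,"dz":-0.0243,"turn":0,"fingers":1}
    - {"dx":0,"dy":0.0265,"dz":-0.0243,"turn":0,"fingers":1}
    - {"dx":0,"dy":0.0265,"dz":-0.0243,"turn":0,"fingers":1}
    - {"dx":0,"dy":0,"dz":0,"turn":5,"fingers":1}
    - {"dx":0,"dy":0,"dz":0,"turn":5,"fingers":1}

```text
time_s: 2.97
eef_pos: [0.4525, -0.0794, 0.2321]
tcp_rot: [[0.01, 0.997, 0.083], [-0.008, 0.083, -0.997], [-1.0, 0.009, 0.009]]
force: [-0.8, 0.1, -0.0]
grip_width: 0.0855
```

Request:
servo_tool:
  moves:
    - {"dx":0.02,"dy":-0.008,"dz":0.0087,"turn":0,"fingers":1}
    - {"dx":0.03,"dy":-0.008,"dz":0.0087,"turn":0,"fingers":1}
    - {"dx":0.02,"dy":0,"dz":0,"turn":0,"fingers":1}
    - {"dx":0,"dy":0,"dz":0,"turn":0,"fingers":1}

```text
time_s: 3.3
eef_pos: [0.4424, -0.0973, 0.1634]
tcp_rot: [[0.019, 0.996, 0.087], [-0.011, 0.087, -0.996], [-1.0, 0.018, 0.012]]
force: [-0.6, 0.9, 0.2]
grip_width: 0.0855
```

```bash
python3 - <<'E'
from h import *
f=save('scene','s2.png'); s=get_state(); print(s['eef_pos'],s['tcp_rot'],proj(f,[s['eef_pos'],[.438,-.098,.119]]))
t=save('top','t2.png')
a=cv2.imread('pics/s2.png')[80:230,160:310]; b=cv2.imread('pics/t2.png')[130:280,240:390]
cv2.imwrite('pics/c2.png',np.hstack([cv2.resize(x,(395,395),interpolation=cv2.INTER_CUBIC) for x in(a,b)]))
E
```

```text
[ 0.4431655  -0.09763531  0.16498598] [[ 0.02049054  0.99602064  0.08673537]
 [-0.01168197  0.08698618 -0.99614102]
 [-0.9997218   0.01939823  0.01341787]] [[235.70116807 138.67455627]
 [237.31701965 152.02914119]]
```

View pics/c2.png

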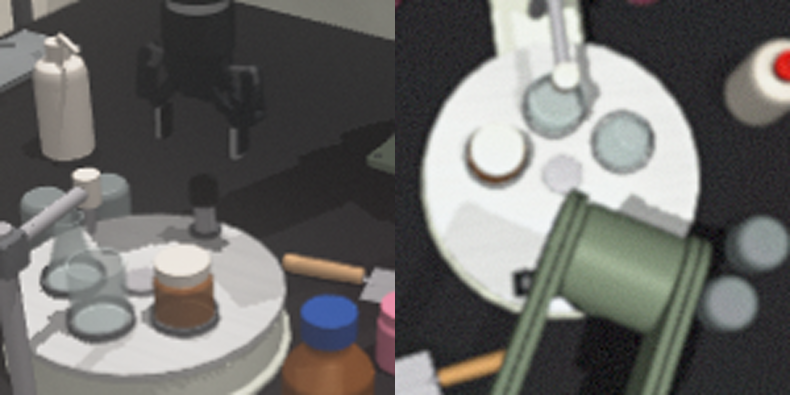

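Request:
servo_tool:
  moves:
    - {"dx":0.015,"dy":-0.0033,"dz":-0.0004,"turn":0,"fingers":1}
    - {"dx":0.02,"dy":-0.0032,"dz":-0.0004,"turn":0,"fingers":1}
    - {"dx":0.02,"dy":0,"dz":0,"turn":0,"fingers":1}
    - {"dx":0.008,"dy":0,"dz":0,"turn":0,"fingers":1}
    - {"dx":0,"dy":0,"dz":0,"turn":0,"fingers":1}

```text
time_s: 3.82
eef_pos: [0.4486, -0.1022, 0.1121]
tcp_rot: [[0.043, 0.995, 0.087], [-0.021, 0.088, -0.996], [-0.999, 0.041, 0.025]]
force: [-0.6, -0.7, 0.6]
grip_width: 0.0856
```

Request:
servo_tool:
  moves:
    - {"dx":0,"dy":0,"dz":0,"turn":0,"fingers":1}
    - {"dx":0,"dy":0,"dz":0,"turn":0,"fingers":1}

```text
time_s: 3.98
eef_pos: [0.4504, -0.1028, 0.1147]
tcp_rot: [[0.046, 0.995, 0.087], [-0.022, 0.088, -0.996], [-0.999, 0.044, 0.026]]
force: [0.3, 0.7, -0.1]
grip_width: 0.0851
```

Request:
servo_tool:
  moves:
    - {"dx":-0.01,"dy":-0.01,"dz":0,"turn":0,"fingers":1}
    - {"dx":-0.01,"dy":0,"dz":0,"turn":0,"fingers":1}
    - {"dx":-0.01,"dy":0,"dz":0,"turn":0,"fingers":1}

```text
time_s: 4.23
eef_pos: [0.4401, -0.1034, 0.1474]
tcp_rot: [[0.048, 0.995, 0.087], [-0.023, 0.088, -0.996], [-0.999, 0.046, 0.027]]
force: [0.0, -0.6, -0.6]
grip_width: 0.0855
```

Request:
servo_tool:
  moves:
    - {"dx":0.02,"dy":-0.003,"dz":-0.004,"turn":0,"fingers":1}
    - {"dx":0.019,"dy":-0.002,"dz":-0.003,"turn":0,"fingers":1}
    - {"dx":0.01,"dy":-0.001,"dz":-0.001,"turn":0,"fingers":1}

```text
time_s: 4.48
eef_pos: [0.4459, -0.101, 0.1086]
tcp_rot: [[0.072, 0.994, 0.086], [-0.033, 0.088, -0.996], [-0.997, 0.069, 0.039]]
force: [0.3, -0.8, 0.5]
grip_width: 0.0851
```

```bash
python3 - <<'E'
from h import *
f=save('scene','s3.png'); s=get_state(); print(s['eef_pos'],s['tcp_rot'])
a=cv2.imread('pics/s3.png')[80:230,160:310]
cv2.imwrite('pics/c3.png',cv2.resize(a,(600,600),interpolation=cv2.INTER_CUBIC))
s=get_state(); print(s['eef_pos'],s['force'],s['time_s'])
E
```

```text
[ 0.44463312 -0.10046717  0.10694381] [[ 0.06856269  0.99394102  0.0859093 ]
 [-0.03163615  0.08823473 -0.9955972 ]
 [-0.99714508  0.06554298  0.03749408]]
[ 0.44463312 -0.10046717  0.10694381] [-0.17039227 -0.01144674 -0.14922882] 4.5333
```

View pics/c3.png

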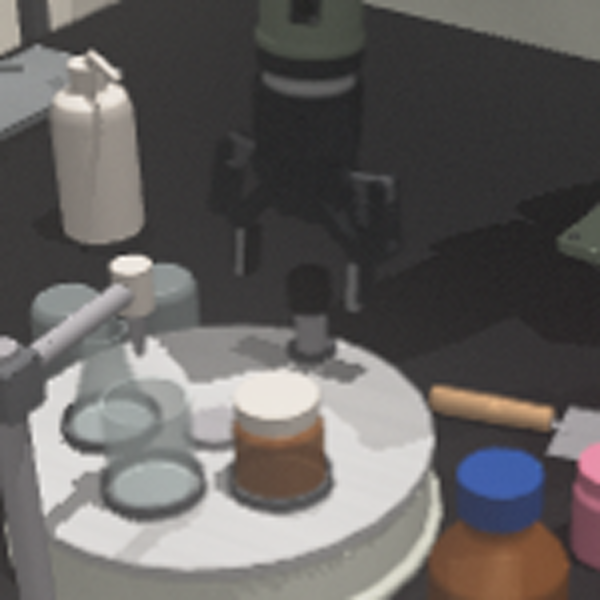

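Request:
servo_tool:
  grip_force: 50
  moves:
    - {"dx":0.005,"dy":-0.006,"dz":-0.002,"turn":0,"fingers":0.6}
    - {"dx":0.0015,"dy":-0.002,"dz":0,"turn":0,"fingers":0.6}

```text
time_s: 4.7
eef_pos: [0.4378, -0.0996, 0.1008]
tcp_rot: [[0.07, 0.994, 0.086], [-0.032, 0.089, -0.996], [-0.997, 0.067, 0.038]]
force: [-0.8, 0.1, -1.0]
grip_width: 0.0643
```

Request:
servo_tool:
  grip_force: 50
  moves:
    - {"dx":0,"dy":0.001,"dz":-0.001,"turn":0,"fingers":0}
    - {"dx":0.0005,"dy":0,"dz":0,"turn":0,"fingers":0}
    - {"dx":0.0005,"dy":0,"dz":0,"turn":0,"fingers":0}
    - {"dx":0.0005,"dy":0,"dz":0,"turn":0,"fingers":0}

```text
time_s: 5.03
eef_pos: [0.439, -0.0991, 0.1013]
tcp_rot: [[0.07, 0.994, 0.086], [-0.033, 0.088, -0.996], [-0.997, 0.067, 0.039]]
force: [-1.8, 0.9, 2.0]
grip_width: 0.0306
```

Request:
servo_tool:
  grip_force: 60
  moves:
    - {"dx":-0.006,"dy":0.0004,"dz":0.0002,"turn":0,"fingers":0}
    - {"dx":-0.006,"dy":0.0004,"dz":0.0002,"turn":0,"fingers":0}
    - {"dx":-0.004,"dy":0.0003,"dz":0.0002,"turn":0,"fingers":0}

```text
time_s: 5.28
eef_pos: [0.4387, -0.098, 0.1157]
tcp_rot: [[0.07, 0.994, 0.084], [-0.03, 0.087, -0.996], [-0.997, 0.068, 0.036]]
force: [5.1, -0.5, -12.0]
grip_width: 0.0302
```

Request:
servo_tool:
  moves:
    - {"dx":-0.0025,"dy":0.001,"dz":0,"turn":0,"fingers":0}
    - {"dx":0,"dy":0.0002,"dz":0.004,"turn":-2,"fingers":0}
    - {"dx":0.0002,"dy":0.0002,"dz":0.0065,"turn":-3,"fingers":0}
    - {"dx":0.0002,"dy":0.0002,"dz":0.0065,"turn":-3,"fingers":0}

```text
time_s: 5.62
eef_pos: [0.4403, -0.1103, 0.1162]
tcp_rot: [[0.067, 0.972, 0.227], [-0.021, 0.229, -0.973], [-0.998, 0.06, 0.036]]
force: [4.0, 2.5, -10.5]
grip_width: 0.0306
```

```bash
cat > st.py <<'E'
from h import *
A=np.array([.5607,-.086]); s=get_state(); x=s['tcp_rot'][:,0]; g=s['eef_pos']-grip_depth*x if not callable(grip_depth) else s['eef_pos']-grip_depth()*x
d=g[:2]-A; th=np.arctan2(d[1],d[0]); k0=np.array([.438,-.098])-A
zz=s['tcp_rot'][:,2]; yaw=np.arctan2(zz[1],zz[0])
print('t',s['time_s'],'grasp',g.round(4),'r',round(np.hypot(*d),4),'turn',round((th-np.arctan2(k0[1],k0[0])+np.pi)%(2*np.pi)-np.pi,4),'tangent-yaw deg',np.degrees((th+np.pi/2-yaw+np.pi)%(2*np.pi)-np.pi).round(1))
F=s['force']; er=d/np.hypot(*d); et=np.array([-er[1],er[0]]); print('F rad %.1f tan %.1f z %.1f'%(F[:2]@er,F[:2]@et,F[2]),'x',x.round(3),'q',s['joint_positions'].round(2),'w',s['grip_width'])
E
python3 st.py
```

```text
t 5.6167 grasp [ 0.439  -0.1099  0.1348] r 0.124 turn 0.0966 tangent-yaw deg -2.0
F rad -4.4 tan -1.7 z -10.5 x [ 0.067 -0.021 -0.998] q [-0.44  0.04  1.99  0.01  1.04  0.89] w 0.030622950292756856
```

Request:
servo_tool:
  moves:
    - {"dx":-0.002,"dy":0.0006,"dz":0.0075,"turn":-3,"fingers":0}
    - {"dx":-0.001,"dy":0.0006,"dz":0.0075,"turn":-3,"fingers":0}
    - {"dx":-0.0005,"dy":0.0006,"dz":0.0075,"turn":-3,"fingers":0}
    - {"dx":-0.0003,"dy":0.0006,"dz":0.0075,"turn":-3,"fingers":0}
    - {"dx":-0.0003,"dy":0.0005,"dz":0.0075,"turn":-3,"fingers":0}
    - {"dx":-0.0003,"dy":0.0005,"dz":0.0075,"turn":-3,"fingers":0}

```text
time_s: 6.12
eef_pos: [0.4509, -0.142, 0.1141]
tcp_rot: [[0.047, 0.846, 0.531], [0.0, 0.532, -0.847], [-0.999, 0.04, 0.025]]
force: [0.7, 1.9, -10.2]
grip_width: 0.0306
```

```bash
python3 st.py
```

```text
t 6.1167 grasp [ 0.45   -0.1421  0.1328] r 0.124 turn 0.3714 tangent-yaw deg -5.2
F rad -1.5 tan -1.4 z -10.2 x [ 0.047  0.    -0.999] q [-0.5   0.1   1.93  0.03  1.07  0.49] w 0.030608566864567237
```

Request:
servo_tool:
  moves:
    - {"dx":-0.003,"dy":0,"dz":0.0075,"turn":-2.3,"fingers":0}
    - {"dx":-0.002,"dy":0,"dz":0.0075,"turn":-2.3,"fingers":0}
    - {"dx":-0.0015,"dy":0,"dz":0.0075,"turn":-2.3,"fingers":0}
    - {"dx":-0.0015,"dy":0,"dz":0.0075,"turn":-2.3,"fingers":0}
    - {"dx":-0.0015,"dy":0,"dz":0.0075,"turn":-2.3,"fingers":0}
    - {"dx":-0.0015,"dy":0,"dz":0.0075,"turn":-2.3,"fingers":0}

```text
time_s: 6.62
eef_pos: [0.4686, -0.1688, 0.1158]
tcp_rot: [[0.023, 0.686, 0.728], [0.022, 0.727, -0.686], [-0.999, 0.032, 0.002]]
force: [-1.1, 2.4, -11.1]
grip_width: 0.0305
```

```bash
python3 st.py
```

```text
t 6.6167 grasp [ 0.4682 -0.1692  0.1345] r 0.1244 turn 0.6348 tangent-yaw deg -4.7
F rad -0.7 tan -2.5 z -11.1 x [ 0.023  0.022 -0.999] q [-0.54  0.17  1.85  0.03  1.12  0.2 ] w 0.030454925010436937
```

Request:
servo_tool:
  moves:
    - {"dx":-0.0015,"dy":0,"dz":0.0075,"turn":-2.3,"fingers":0}
    - {"dx":-0.0012,"dy":0,"dz":0.0075,"turn":-2.3,"fingers":0}
    - {"dx":-0.0012,"dy":0,"dz":0.0075,"turn":-2.3,"fingers":0}
    - {"dx":-0.0012,"dy":0,"dz":0.0075,"turn":-2.3,"fingers":0}
    - {"dx":-0.0012,"dy":0,"dz":0.0075,"turn":-2.3,"fingers":0}
    - {"dx":-0.0012,"dy":0,"dz":0.0075,"turn":-2.3,"fingers":0}
    - {"dx":-0.0012,"dy":0,"dz":0.002,"turn":-2,"fingers":0}

```text
time_s: 7.2
eef_pos: [0.4928, -0.1902, 0.1136]
tcp_rot: [[-0.012, 0.447, 0.894], [0.04, 0.894, -0.447], [-0.999, 0.03, -0.028]]
force: [1.5, 0.4, -10.0]
grip_width: 0.0306
```

```bash
python3 st.py;  python3 - <<'E'
from h import *
f=save('scene','s4.png'); t=save('top','t4.png')
a=cv2.imread('pics/s4.png')[80:230,150:300]; b=cv2.imread('pics/t4.png')[130:280,240:390]
cv2.imwrite('pics/c4.png',np.hstack([cv2.resize(x,(395,395),interpolation=cv2.INTER_CUBIC) for x in(a,b)]))
E
python3 st.py
```

```text
t 7.2 grasp [ 0.493  -0.1909  0.1322] r 0.1248 turn 0.9006 tangent-yaw deg -6.3
F rad -1.1 tan 1.1 z -10.0 x [-0.012  0.04  -0.999] q [-0.55  0.25  1.75  0.03  1.17 -0.1 ] w 0.0305554538232246
t 7.3 grasp [ 0.4931 -0.1909  0.1322] r 0.1248 turn 0.9007 tangent-yaw deg -6.1
F rad 0.9 tan 0.1 z -11.0 x [-0.011  0.039 -0.999] q [-0.55  0.25  1.75  0.03  1.17 -0.1 ] w 0.030655402878953256
```

View pics/c4.png

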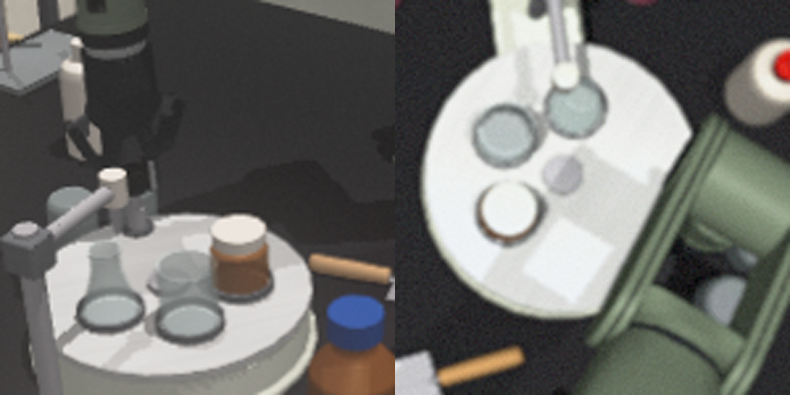

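Request:
servo_tool:
  grip_force: 20
  moves:
    - {"dx":0,"dy":0,"dz":0,"turn":0,"fingers":0.5}
    - {"dx":0.002,"dy":0,"dz":0,"turn":0,"fingers":0.5}
    - {"dx":0.004,"dy":0,"dz":0,"turn":0,"fingers":0.5}
    - {"dx":0.003,"dy":0,"dz":0,"turn":0,"fingers":0.5}

```text
time_s: 7.63
eef_pos: [0.4948, -0.1912, 0.1085]
tcp_rot: [[-0.007, 0.451, 0.893], [0.036, 0.892, -0.45], [-0.999, 0.029, -0.022]]
force: [0.4, -0.4, -0.2]
grip_width: 0.0428
```

```bash
python3 st.py
```

```text
t 7.6333 grasp [ 0.4949 -0.1919  0.1272] r 0.1246 turn 0.9173 tangent-yaw deg -5.1
F rad 0.1 tan 0.6 z -0.2 x [-0.007  0.036 -0.999] q [-0.55  0.26  1.75  0.03  1.16 -0.09] w 0.04284334645941184
```

Request:
servo_tool:
  moves:
    - {"dx":0.003,"dy":0,"dz":0.006,"turn":-1,"fingers":0.5}
    - {"dx":0.002,"dy":0,"dz":0.005,"turn":-2,"fingers":0.5}
    - {"dx":0.001,"dy":0,"dz":0.004,"turn":-2,"fingers":0.5}
    - {"dx":0.001,"dy":0,"dz":0.003,"turn":-1.2,"fingers":0.5}

```text
time_s: 7.97
eef_pos: [0.4981, -0.1913, 0.1015]
tcp_rot: [[-0.042, 0.344, 0.938], [0.053, 0.938, -0.342], [-0.998, 0.035, -0.058]]
force: [-7.9, 2.6, 7.2]
grip_width: 0.0433
```

```bash
python3 st.py
```

```text
t 7.9667 grasp [ 0.4989 -0.1923  0.1202] r 0.1229 turn 0.9463 tangent-yaw deg -10.2
F rad 1.7 tan -8.1 z 7.2 x [-0.042  0.053 -0.998] q [-0.54  0.3   1.72  0.03  1.19 -0.2 ] w 0.043323959913883915
```

Request:
servo_tool:
  moves:
    - {"dx":-0.001,"dy":-0.0005,"dz":0.002,"turn":0,"fingers":0.5}
    - {"dx":-0.0005,"dy":-0.0005,"dz":0.003,"turn":0,"fingers":0.5}
    - {"dx":0,"dy":-0.0005,"dz":0.003,"turn":0,"fingers":0.5}

```text
time_s: 8.22
eef_pos: [0.4973, -0.1911, 0.1008]
tcp_rot: [[-0.063, 0.341, 0.938], [0.063, 0.939, -0.337], [-0.996, 0.038, -0.081]]
force: [-10.1, 4.0, 7.2]
grip_width: 0.0431
```

```bash
python3 st.py;  python3 - <<'E'
from h import *
f=save('scene','s5.png')
a=cv2.imread('pics/s5.png')[110:210,150:270]
cv2.imwrite('pics/c5.png',cv2.resize(a,(720,600),interpolation=cv2.INTER_CUBIC))
E
python3 st.py
```

```text
t 8.2167 grasp [ 0.4985 -0.1923  0.1194] r 0.1232 turn 0.944 tangent-yaw deg -10.6
F rad 1.7 tan -10.7 z 7.2 x [-0.063  0.063 -0.996] q [-0.54  0.32  1.7   0.02  1.21 -0.2 ] w 0.043078268253698176
t 8.2667 grasp [ 0.4985 -0.1924  0.1194] r 0.1232 turn 0.9441 tangent-yaw deg -10.6
F rad 1.2 tan -9.4 z 6.7 x [-0.064  0.063 -0.996] q [-0.54  0.32  1.7   0.02  1.21 -0.2 ] w 0.042346334460527324
```

View pics/c5.png

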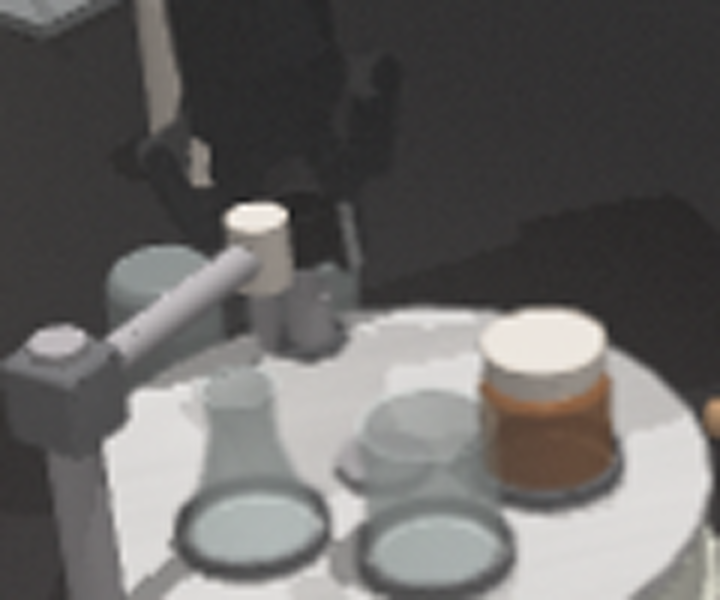

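Request:
servo_tool:
  moves:
    - {"dx":-0.003,"dy":0,"dz":-0.004,"turn":2,"fingers":0.5}
    - {"dx":-0.004,"dy":0,"dz":-0.002,"turn":2,"fingers":0.5}

```text
time_s: 8.43
eef_pos: [0.4913, -0.189, 0.1075]
tcp_rot: [[-0.067, 0.406, 0.911], [0.065, 0.913, -0.402], [-0.996, 0.032, -0.088]]
force: [-0.2, 0.5, 0.5]
grip_width: 0.0429
```

```bash
python3 st.py
```

```text
t 8.4333 grasp [ 0.4925 -0.1902  0.1261] r 0.1245 turn 0.8942 tangent-yaw deg -9.4
F rad -0.3 tan -0.5 z 0.5 x [-0.067  0.065 -0.996] q [-0.54  0.3   1.71  0.02  1.23 -0.14] w 0.0429264840458113
```

Request:
servo_tool:
  moves:
    - {"dx":-0.001,"dy":0,"dz":0.005,"turn":0,"fingers":0.5}
    - {"dx":-0.001,"dy":0,"dz":0.004,"turn":0,"fingers":0.5}
    - {"dx":-0.001,"dy":0,"dz":0.004,"turn":0,"fingers":0.5}

```text
time_s: 8.68
eef_pos: [0.4992, -0.1923, 0.1084]
tcp_rot: [[-0.08, 0.404, 0.911], [0.07, 0.914, -0.399], [-0.994, 0.032, -0.101]]
force: [-9.7, 4.6, 1.9]
grip_width: 0.0428
```

```bash
python3 st.py
```

```text
t 8.6833 grasp [ 0.5007 -0.1936  0.1269] r 0.1232 turn 0.9644 tangent-yaw deg -5.5
F rad 0.7 tan -10.8 z 1.9 x [-0.08   0.07  -0.994] q [-0.54  0.32  1.67  0.02  1.25 -0.13] w 0.04276985141832752
```

Request:
servo_tool:
  moves:
    - {"dx":-0.001,"dy":0,"dz":0.005,"turn":0,"fingers":0.5}
    - {"dx":-0.001,"dy":0,"dz":0.005,"turn":0,"fingers":0.5}

```text
time_s: 8.85
eef_pos: [0.4993, -0.1918, 0.1075]
tcp_rot: [[-0.106, 0.401, 0.91], [0.082, 0.916, -0.394], [-0.991, 0.033, -0.13]]
force: [-14.7, 4.9, 11.1]
grip_width: 0.0428
```

```bash
python3 st.py; python3 - <<'E'
from h import *
f=save('scene','s6.png'); t=save('top','t6.png')
a=cv2.imread('pics/s6.png')[110:210,160:260]; b=cv2.imread('pics/t6.png')[130:280,240:390]
cv2.imwrite('pics/c6.png',np.hstack([cv2.resize(x,(395,395),interpolation=cv2.INTER_CUBIC) for x in(a,b)]))
E
```

```text
t 8.85 grasp [ 0.5012 -0.1934  0.126 ] r 0.1227 turn 0.9677 tangent-yaw deg -5.6
F rad 2.8 tan -15.3 z 11.1 x [-0.106  0.082 -0.991] q [-0.54  0.34  1.65  0.02  1.28 -0.13] w 0.04280648734440242
```

View pics/c6.png

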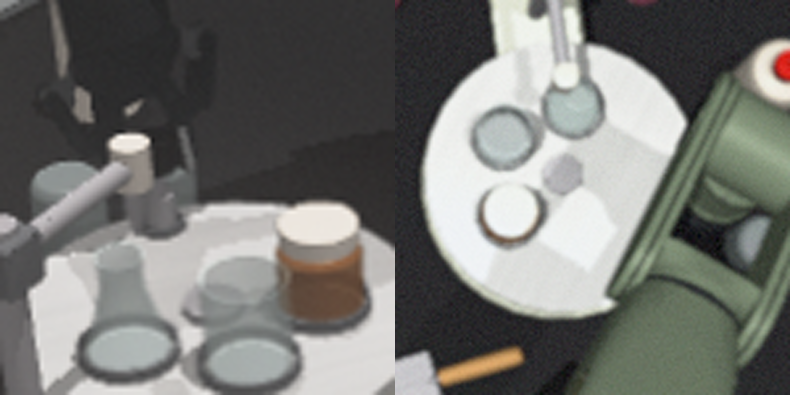

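```bash
python3 - <<'E'
from h import *
A=np.array([.5607,-.086])
f=save('top','t7.png')
for l,z in (('flask_mid',.078),('beaker_mid',.10),('jar_mid',.137)):
  for r in spot_in(l,'top'):
    e=np.array(r['extent'])*[512,384,512,384]; p=atz(f,((e[0]+e[2])/2,(e[1]+e[3])/2),z)[:2]-A
    if np.hypot(*p)<.12: print(l,r['score'],e.round(),np.hypot(*p),np.arctan2(p[1],p[0]))
s=save('scene','s7.png')
k=masks_of('knob','scene'); print([(r['score'],np.array(r['extent'])*[512,384,512,384]) for r in k])
a=cv2.imread('pics/s7.png')[140:180,180:220]; cv2.imwrite('pics/c7.png',cv2.resize(a,(600,600),interpolation=cv2.INTER_CUBIC))
for z in (.1165,.1445,.105,.133,.097,.067):
  print(z,[proj(s,[*(A+.125*np.array([np.cos(t),np.sin(t)])),z])[0].round(1) for t in (-np.pi+.098+.90,-np.pi+.098+.93,-np.pi+.098+.97)])
E
python3 st.py
```

```text
flask_mid 0.87 [296. 161. 320. 181.] 0.07458787958137227 -0.2072293435903027
beaker_mid 0.75 [269. 168. 293. 196.] 0.07458436585763985 1.0479147534747817
[(0.56, array([196.096 , 141.5808, 207.616 , 154.2144]))]
0.1165 [array([200.7, 151.8]), array([199.5, 152.1]), array([197.8, 152.4])]
0.1445 [array([199.9, 143.4]), array([198.7, 143.6]), array([197., 144.])]
0.105 [array([201. , 155.2]), array([199.8, 155.5]), array([198.2, 155.9])]
0.133 [array([200.2, 146.9]), array([199. , 147.1]), array([197.4, 147.5])]
0.097 [array([201.2, 157.6]), array([200. , 157.8]), array([198.4, 158.2])]
0.067 [array([202. , 166.3]), array([200.8, 166.6]), array([199.2, 166.9])]
t 9.25 grasp [ 0.5012 -0.1934  0.1261] r 0.1227 turn 0.9674 tangent-yaw deg -5.6
F rad 0.7 tan -14.5 z 8.8 x [-0.105  0.082 -0.991] q [-0.54  0.34  1.65  0.02  1.28 -0.13] w 0.042861678337507994
```

View pics/c7.png

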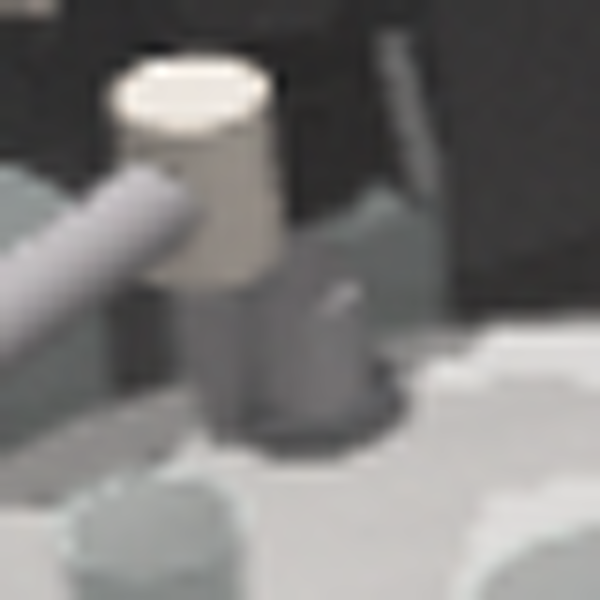

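Request:
servo_tool:
  moves:
    - {"dx":0,"dy":0,"dz":-0.005,"turn":0,"fingers":0.9}
    - {"dx":-0.005,"dy":0,"dz":-0.001,"turn":0,"fingers":0.9}
    - {"dx":-0.02,"dy":0,"dz":0,"turn":0,"fingers":0.9}
    - {"dx":-0.02,"dy":0,"dz":0,"turn":0,"fingers":0.9}

```text
time_s: 9.58
eef_pos: [0.4964, -0.1916, 0.1493]
tcp_rot: [[-0.113, 0.398, 0.91], [0.087, 0.917, -0.39], [-0.99, 0.035, -0.139]]
force: [-0.1, -0.9, -0.0]
grip_width: 0.0769
```

```bash
python3 - <<'E'
from h import *
s=save('scene','s8.png')
print([(r['score'],np.array(r['extent'])*[512,384,512,384]) for r in spot_in('knob','scene')])
a=cv2.imread('pics/s8.png')[130:180,180:230]; b=cv2.imread('pics/scene0.png')[136:186,212:262];
cv2.imwrite('pics/c8.png',np.hstack([cv2.resize(x,(395,395),interpolation=cv2.INTER_CUBIC) for x in(a,b)]))
E
python3 st.py
```

```text
[(0.41, array([196.4032, 140.8128, 207.2064, 154.5984])), (0.33, array([168.2944, 150.9888, 188.7232, 176.4864]))]
t 9.6833 grasp [ 0.5016 -0.1951  0.1713] r 0.1241 turn 0.9766 tangent-yaw deg -5.3
F rad 0.0 tan -0.0 z 0.2 x [-0.105  0.082 -0.991] q [-0.54  0.29  1.62  0.02  1.37 -0.14] w 0.07674234681656013
```

View pics/c8.png

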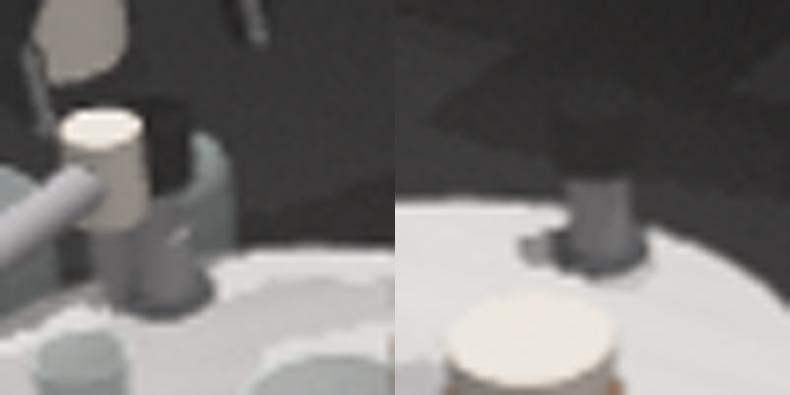

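```bash
python3 - <<'E'
from h import *
s=save('scene','s9.png'); f=save('top','t9.png')
for n,F in(('scene',s),('top',f)):
  for r in spot_in('wash_bottle_mid',n)[:2]+spot_in('glass_a_mid',n)[:2]:
    e=np.array(r['extent'])*[512,384,512,384]; print(n,r['score'],e.round(1))
B=cv2.imread('pics/top0.png')
f0=f
print('bottle base guess from top0: cap', atz(f,(390,154),.165), 'glasses', atz(f,(377,222),.07), atz(f,(367,244),.07))
a=cv2.imread('pics/s9.png')[60:210,90:300]; cv2.imwrite('pics/c9a.png',cv2.resize(a,(798,570),interpolation=cv2.INTER_CUBIC))
cv2.imwrite('pics/c9b.png',cv2.resize(cv2.imread('pics/t9.png')[130:310,250:450],(660,594),interpolation=cv2.INTER_CUBIC))
E
python3 st.py
```

```text
scene 0.67 [106.2 147.3 146.2 205.2]
top 0.6 [373.9 143.6 412.6 165.4]
top 0.22 [195.1 161.2 223.2 197.6]
top 0.66 [195.8 159.3 226.2 197.1]
top 0.54 [373.2 141.2 412.1 164.8]
bottle base guess from top0: cap [ 0.66081207 -0.31880809  0.165     ] glasses [ 0.48328235 -0.29608241  0.07      ] [ 0.42114405 -0.26449014  0.07      ]
t 9.9833 grasp [ 0.4975 -0.1927  0.1664] r 0.124 turn 0.9381 tangent-yaw deg -7.5
F rad 0.6 tan -0.0 z 0.8 x [-0.115  0.088 -0.989] q [-0.54  0.29  1.63  0.02  1.37 -0.14] w 0.07699552970829766
```

View pics/c9a.png

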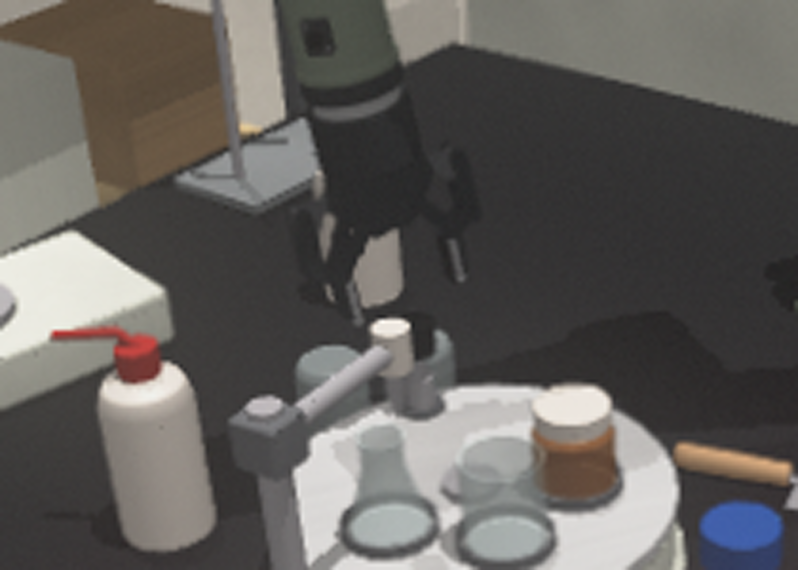

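View pics/c9b.png

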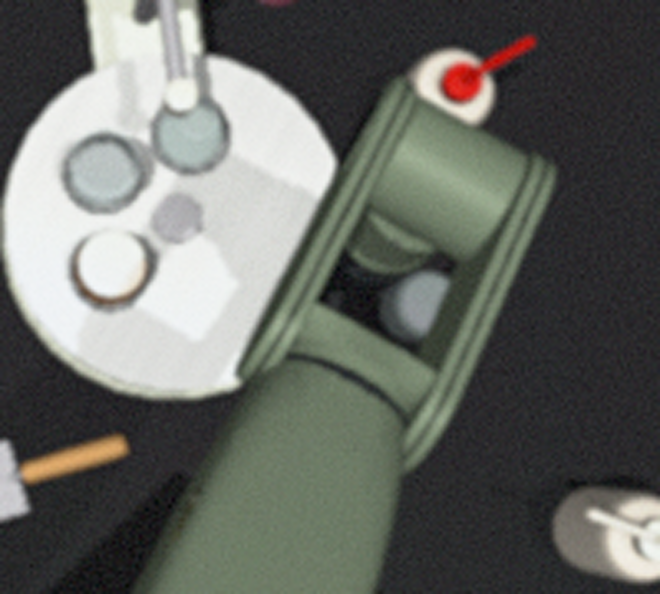

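Request:
servo_tool:
  moves:
    - {"dx":0,"dy":0,"dz":0,"turn":-7,"fingers":0.9}
    - {"dx":0,"dy":0,"dz":0,"turn":-7,"fingers":0.9}
    - {"dx":0,"dy":0,"dz":0,"turn":-7,"fingers":0.9}
    - {"dx":0,"dy":0,"dz":0,"turn":-7,"fingers":0.9}
    - {"dx":0,"dy":0,"dz":0,"turn":-7,"fingers":0.9}
    - {"dx":0,"dy":0,"dz":0,"turn":-7,"fingers":0.9}
    - {"dx":0,"dy":0,"dz":0,"turn":-7,"fingers":0.9}
    - {"dx":0,"dy":0,"dz":0,"turn":-7,"fingers":0.9}
    - {"dx":0,"dy":0,"dz":0,"turn":-7,"fingers":0.9}
    - {"dx":0,"dy":0,"dz":0,"turn":-7,"fingers":0.9}

```text
time_s: 10.82
eef_pos: [0.4899, -0.1876, 0.1378]
tcp_rot: [[-0.129, -0.738, 0.663], [0.097, 0.656, 0.749], [-0.987, 0.161, -0.013]]
force: [0.2, 0.4, -0.8]
grip_width: 0.077
```

```bash
cat >> st.py <<'E'
import sys
if len(sys.argv)>1:
    ta=float(sys.argv[1]); a=np.arctan2(k0[1],k0[0])+ta; z=float(sys.argv[2])
    kp=np.array([*(A+.1245*np.array([np.cos(a),np.sin(a)])),z]); print('knob',kp.round(4),'need tool d',(s['tcp_rot'].T@(kp-g)).round(4))
print(s['tcp_rot'].round(3).tolist(), 'tan in tool',(s['tcp_rot'].T@np.array([*et,0])).round(3))
E
python3 st.py 0.925 0.131
```

```text
t 10.8167 grasp [ 0.4923 -0.1894  0.1562] r 0.124 turn 0.8889 tangent-yaw deg -82.0
F rad -0.4 tan -0.1 z -0.8 x [-0.129  0.097 -0.987] q [-0.54  0.3   1.64  0.02  1.36 -1.39] w 0.0769556831417618
knob [ 0.4958 -0.1922  0.131 ] need tool d [ 0.0242 -0.0085  0.0005]
[[-0.129, -0.738, 0.663], [0.097, 0.656, 0.749], [-0.987, 0.161, -0.013]] tan in tool [-0.161 -0.977  0.14 ]
```

Request:
servo_tool:
  grip_force: 50
  moves:
    - {"dx":0.01,"dy":-0.004,"dz":0,"turn":0,"fingers":0.8}
    - {"dx":0.01,"dy":-0.004,"dz":0,"turn":0,"fingers":0.6}

```text
time_s: 10.98
eef_pos: [0.494, -0.1912, 0.1163]
tcp_rot: [[-0.127, -0.738, 0.663], [0.096, 0.656, 0.749], [-0.987, 0.159, -0.013]]
force: [-0.6, -0.2, 0.1]
grip_width: 0.0578
```

```bash
python3 st.py .925 .131; python3 - <<'E'
from h import *
s=save('scene','s10.png')
a=cv2.imread('pics/s10.png')[100:190,150:260]; cv2.imwrite('pics/c10.png',cv2.resize(a,(733,600),interpolation=cv2.INTER_CUBIC))
E
python3 st.py .925 .131
```

```text
t 10.9833 grasp [ 0.4963 -0.193   0.1347] r 0.1248 turn 0.9317 tangent-yaw deg -79.5
F rad 0.5 tan -0.4 z 0.1 x [-0.127  0.096 -0.987] q [-0.54  0.34  1.64  0.02  1.32 -1.39] w 0.05784778351392527
knob [ 0.4958 -0.1922  0.131 ] need tool d [0.0038 0.0003 0.0002]
[[-0.127, -0.738, 0.663], [0.096, 0.656, 0.749], [-0.987, 0.159, -0.013]] tan in tool [-0.158 -0.97   0.182]
t 11.0333 grasp [ 0.4953 -0.1926  0.1323] r 0.125 turn 0.9227 tangent-yaw deg -80.0
F rad -0.0 tan 0.1 z -1.2 x [-0.13   0.098 -0.987] q [-0.54  0.34  1.64  0.02  1.32 -1.39] w 0.05160163568982322
knob [ 0.4958 -0.1922  0.131 ] need tool d [ 0.0012 -0.0004  0.0006]
[[-0.13, -0.737, 0.663], [0.098, 0.656, 0.748], [-0.987, 0.162, -0.013]] tan in tool [-0.162 -0.971  0.173]
```

View pics/c10.png

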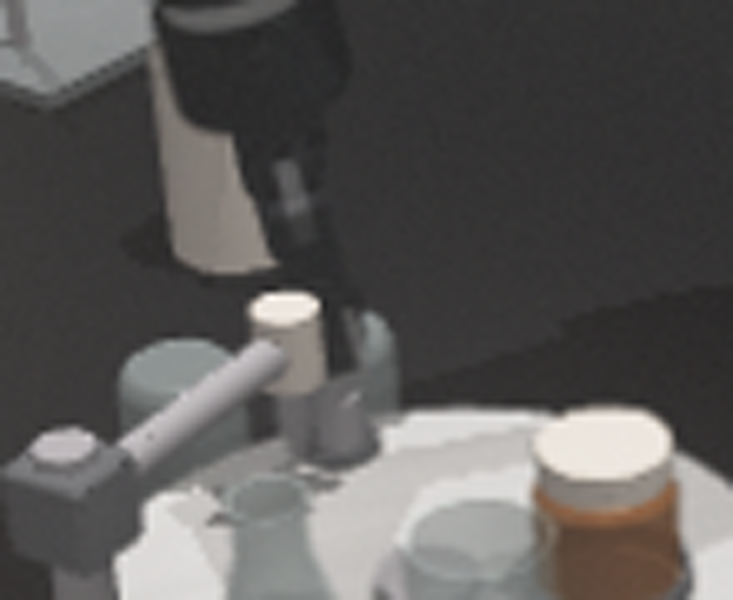

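Request:
servo_tool:
  grip_force: 60
  moves:
    - {"dx":-0.001,"dy":0,"dz":0.0005,"turn":0,"fingers":0}
    - {"dx":-0.001,"dy":0,"dz":0,"turn":0,"fingers":0}
    - {"dx":-0.001,"dy":0,"dz":0,"turn":0,"fingers":0}

```text
time_s: 11.28
eef_pos: [0.4921, -0.1895, 0.113]
tcp_rot: [[-0.135, -0.733, 0.667], [0.102, 0.659, 0.745], [-0.986, 0.168, -0.014]]
force: [0.7, -1.7, -5.1]
grip_width: 0.031
```

```bash
python3 st.py .925 .131
```

```text
t 11.2833 grasp [ 0.4946 -0.1914  0.1314] r 0.1244 turn 0.9132 tangent-yaw deg -80.3
F rad 1.1 tan 1.5 z -5.1 x [-0.135  0.102 -0.986] q [-0.54  0.34  1.64  0.02  1.33 -1.39] w 0.03095250636284542
knob [ 0.4958 -0.1922  0.131 ] need tool d [ 0.0002 -0.0015  0.0001]
[[-0.135, -0.733, 0.667], [0.102, 0.659, 0.745], [-0.986, 0.168, -0.014]] tan in tool [-0.168 -0.971  0.169]
```

Request:
servo_tool:
  moves:
    - {"dx":-0.002,"dy":-0.0049,"dz":0.0009,"turn":0,"fingers":0}
    - {"dx":-0.0018,"dy":-0.0049,"dz":0.001,"turn":0,"fingers":0}
    - {"dx":-0.0018,"dy":-0.0048,"dz":0.0012,"turn":0,"fingers":0}

```text
time_s: 11.53
eef_pos: [0.4963, -0.1919, 0.1129]
tcp_rot: [[-0.159, -0.728, 0.667], [0.115, 0.657, 0.745], [-0.981, 0.195, -0.021]]
force: [-9.1, 4.2, 0.9]
grip_width: 0.0305
```

```bash
python3 st.py
```

```text
t 11.5333 grasp [ 0.4992 -0.194   0.1312] r 0.1243 turn 0.9558 tangent-yaw deg -77.8
F rad 0.9 tan -10.0 z 0.9 x [-0.159  0.115 -0.981] q [-0.54  0.37  1.61  0.02  1.36 -1.39] w 0.030458320254328385
[[-0.159, -0.728, 0.667], [0.115, 0.657, 0.745], [-0.981, 0.195, -0.021]] tan in tool [-0.195 -0.958  0.211]
```

Request:
servo_tool:
  moves:
    - {"dx":-0.006,"dy":-0.005,"dz":0.001,"turn":0,"fingers":0}
    - {"dx":-0.005,"dy":-0.0095,"dz":0.0025,"turn":0,"fingers":0}
    - {"dx":-0.0035,"dy":-0.0092,"dz":0.0031,"turn":0,"fingers":0}

```text
time_s: 11.78
eef_pos: [0.5146, -0.2003, 0.1157]
tcp_rot: [[-0.172, -0.724, 0.668], [0.124, 0.657, 0.744], [-0.977, 0.211, -0.023]]
force: [-1.1, 1.6, -10.2]
grip_width: 0.0304
```

```bash
python3 st.py
```

```text
t 11.7833 grasp [ 0.5178 -0.2027  0.134 ] r 0.1243 turn 1.121 tangent-yaw deg -68.3
F rad -1.1 tan -1.6 z -10.2 x [-0.172  0.124 -0.977] q [-0.54  0.41  1.54  0.02  1.4  -1.38] w 0.0303529375548559
[[-0.172, -0.724, 0.668], [0.124, 0.657, 0.744], [-0.977, 0.211, -0.023]] tan in tool [-0.204 -0.906  0.37 ]
```

Request:
servo_tool:
  moves:
    - {"dx":-0.004,"dy":-0.009,"dz":0.004,"turn":0,"fingers":0}
    - {"dx":-0.0035,"dy":-0.0085,"dz":0.005,"turn":0,"fingers":0}
    - {"dx":-0.0035,"dy":-0.008,"dz":0.0057,"turn":0,"fingers":0}
    - {"dx":-0.0015,"dy":0,"dz":0,"turn":0,"fingers":0}

```text
time_s: 12.12
eef_pos: [0.5456, -0.2072, 0.1147]
tcp_rot: [[-0.177, -0.722, 0.669], [0.128, 0.657, 0.743], [-0.976, 0.217, -0.024]]
force: [1.0, 1.1, -10.4]
grip_width: 0.0302
```

```bash
python3 st.py
```

```text
t 12.1167 grasp [ 0.5489 -0.2096  0.133 ] r 0.1242 turn 1.378 tangent-yaw deg -53.5
F rad -1.2 tan 0.9 z -10.4 x [-0.177  0.128 -0.976] q [-0.52  0.48  1.45  0.02  1.43 -1.36] w 0.030221109200939796
[[-0.177, -0.722, 0.669], [0.128, 0.657, 0.743], [-0.976, 0.217, -0.024]] tan in tool [-0.188 -0.781  0.595]
```

Request:
servo_tool:
  moves:
    - {"dx":0.002,"dy":0.002,"dz":-0.0015,"turn":0,"fingers":0}
    - {"dx":0.001,"dy":0.0032,"dz":-0.0024,"turn":0,"fingers":0}
    - {"dx":0.001,"dy":0.0032,"dz":-0.0024,"turn":0,"fingers":0}
    - {"dx":0.001,"dy":0.0032,"dz":-0.0023,"turn":0,"fingers":0}

```text
time_s: 12.45
eef_pos: [0.5333, -0.2055, 0.1114]
tcp_rot: [[-0.169, -0.723, 0.669], [0.127, 0.658, 0.743], [-0.977, 0.211, -0.019]]
force: [12.0, 0.7, -8.2]
grip_width: 0.0307
```

```bash
python3 st.py
```

```text
t 12.45 grasp [ 0.5365 -0.2079  0.1297] r 0.1243 turn 1.2773 tangent-yaw deg -59.2
F rad -3.1 tan 11.7 z -8.2 x [-0.169  0.127 -0.977] q [-0.53  0.46  1.49  0.02  1.41 -1.37] w 0.030714276475762258
[[-0.169, -0.723, 0.669], [0.127, 0.658, 0.743], [-0.977, 0.211, -0.019]] tan in tool [-0.191 -0.838  0.512]
```

Request:
servo_tool:
  moves:
    - {"dx":0.002,"dy":0,"dz":0,"turn":0,"fingers":0}
    - {"dx":0.002,"dy":0,"dz":0,"turn":0,"fingers":0}

```text
time_s: 12.62
eef_pos: [0.5334, -0.2056, 0.1112]
tcp_rot: [[-0.164, -0.724, 0.67], [0.125, 0.658, 0.742], [-0.978, 0.206, -0.018]]
force: [3.4, 0.6, -2.1]
grip_width: 0.0305
```

```bash
python3 st.py
```

```text
t 12.6167 grasp [ 0.5365 -0.2079  0.1295] r 0.1243 turn 1.2774 tangent-yaw deg -59.2
F rad -1.2 tan 3.2 z -2.1 x [-0.164  0.125 -0.978] q [-0.53  0.45  1.5   0.02  1.4  -1.37] w 0.03054059449470949
[[-0.164, -0.724, 0.67], [0.125, 0.658, 0.742], [-0.978, 0.206, -0.018]] tan in tool [-0.185 -0.838  0.513]
```

Request:
servo_tool:
  moves:
    - {"dx":0.0008,"dy":0.0034,"dz":-0.002,"turn":0,"fingers":0}
    - {"dx":0.0008,"dy":0.0034,"dz":-0.002,"turn":0,"fingers":0}
    - {"dx":0.0008,"dy":0.0034,"dz":-0.002,"turn":0,"fingers":0}

```text
time_s: 12.87
eef_pos: [0.5257, -0.2038, 0.1134]
tcp_rot: [[-0.151, -0.726, 0.671], [0.121, 0.66, 0.742], [-0.981, 0.193, -0.012]]
force: [3.0, 0.1, -7.7]
grip_width: 0.0305
```

```bash
python3 st.py
```

```text
t 12.8667 grasp [ 0.5286 -0.2061  0.1317] r 0.1243 turn 1.2119 tangent-yaw deg -62.8
F rad -0.9 tan 2.9 z -7.7 x [-0.151  0.121 -0.981] q [-0.54  0.43  1.53  0.03  1.38 -1.38] w 0.030483087071165083
[[-0.151, -0.726, 0.671], [0.121, 0.66, 0.742], [-0.981, 0.193, -0.012]] tan in tool [-0.177 -0.872  0.456]
```

Request:
servo_tool:
  moves:
    - {"dx":0.002,"dy":0,"dz":0,"turn":0,"fingers":0}
    - {"dx":0.0015,"dy":0,"dz":0,"turn":0,"fingers":0}

```text
time_s: 13.03
eef_pos: [0.5243, -0.2035, 0.1128]
tcp_rot: [[-0.152, -0.726, 0.671], [0.121, 0.66, 0.742], [-0.981, 0.194, -0.013]]
force: [1.5, 0.7, 3.0]
grip_width: 0.0307
```

```bash
python3 st.py
```

```text
t 13.0333 grasp [ 0.5271 -0.2057  0.1312] r 0.1243 turn 1.1998 tangent-yaw deg -63.5
F rad -1.1 tan 1.3 z 3.0 x [-0.152  0.121 -0.981] q [-0.54  0.42  1.53  0.03  1.38 -1.38] w 0.030707534143544494
[[-0.152, -0.726, 0.671], [0.121, 0.66, 0.742], [-0.981, 0.194, -0.013]] tan in tool [-0.179 -0.877  0.446]
```

Request:
servo_tool:
  moves:
    - {"dx":-0.0008,"dy":-0.0035,"dz":0.0018,"turn":0,"fingers":0}
    - {"dx":-0.0008,"dy":-0.0035,"dz":0.0019,"turn":0,"fingers":0}
    - {"dx":-0.0008,"dy":-0.0035,"dz":0.002,"turn":0,"fingers":0}

```text
time_s: 13.28
eef_pos: [0.526, -0.2038, 0.113]
tcp_rot: [[-0.177, -0.722, 0.669], [0.128, 0.657, 0.743], [-0.976, 0.217, -0.024]]
force: [-11.0, 2.8, 4.4]
grip_width: 0.0306
```

```bash
python3 st.py
```

```text
t 13.2833 grasp [ 0.5293 -0.2062  0.1312] r 0.1242 turn 1.2176 tangent-yaw deg -62.6
F rad 0.1 tan -11.4 z 4.4 x [-0.177  0.128 -0.976] q [-0.53  0.44  1.5   0.02  1.41 -1.37] w 0.030584963693418083
[[-0.177, -0.722, 0.669], [0.128, 0.657, 0.743], [-0.976, 0.217, -0.024]] tan in tool [-0.203 -0.865  0.46 ]
```

Request:
servo_tool:
  moves:
    - {"dx":-0.0025,"dy":-0.003,"dz":0.0016,"turn":0,"fingers":0}
    - {"dx":-0.0025,"dy":-0.003,"dz":0.0016,"turn":0,"fingers":0}

```text
time_s: 13.45
eef_pos: [0.5276, -0.2042, 0.1136]
tcp_rot: [[-0.191, -0.719, 0.668], [0.133, 0.656, 0.743], [-0.973, 0.231, -0.03]]
force: [-4.3, 1.3, -7.6]
grip_width: 0.0304
```

```bash
python3 st.py
```

```text
t 13.45 grasp [ 0.5312 -0.2066  0.1318] r 0.1242 turn 1.2336 tangent-yaw deg -61.8
F rad -0.2 tan -4.5 z -7.6 x [-0.191  0.133 -0.973] q [-0.53  0.46  1.49  0.02  1.43 -1.37] w 0.03040758172909771
[[-0.191, -0.719, 0.668], [0.133, 0.656, 0.743], [-0.973, 0.231, -0.03]] tan in tool [-0.217 -0.854  0.473]
```

Request:
servo_tool:
  moves:
    - {"dx":-0.005,"dy":-0.003,"dz":0.0017,"turn":0,"fingers":0}
    - {"dx":-0.004,"dy":-0.006,"dz":0.0035,"turn":0,"fingers":0}
    - {"dx":-0.002,"dy":-0.003,"dz":0.002,"turn":0,"fingers":0}

```text
time_s: 13.7
eef_pos: [0.5411, -0.2066, 0.1158]
tcp_rot: [[-0.198, -0.717, 0.669], [0.138, 0.655, 0.743], [-0.971, 0.239, -0.031]]
force: [-1.6, 2.1, -10.2]
grip_width: 0.0307
```

```bash
python3 st.py
```

```text
t 13.7 grasp [ 0.5448 -0.2092  0.134 ] r 0.1242 turn 1.345 tangent-yaw deg -55.4
F rad -1.9 tan -1.8 z -10.2 x [-0.198  0.138 -0.971] q [-0.53  0.49  1.44  0.02  1.46 -1.36] w 0.030691670825961633
[[-0.198, -0.717, 0.669], [0.138, 0.655, 0.743], [-0.971, 0.239, -0.031]] tan in tool [-0.214 -0.795  0.568]
```

Request:
servo_tool:
  moves:
    - {"dx":0.002,"dy":0.0016,"dz":-0.0011,"turn":0,"fingers":0}
    - {"dx":0.0014,"dy":0.0016,"dz":-0.0011,"turn":0,"fingers":0}
    - {"dx":0.001,"dy":0.0016,"dz":-0.0011,"turn":0,"fingers":0}

```text
time_s: 13.95
eef_pos: [0.5382, -0.2062, 0.1118]
tcp_rot: [[-0.192, -0.719, 0.668], [0.136, 0.655, 0.743], [-0.972, 0.233, -0.028]]
force: [1.5, 0.5, -8.6]
grip_width: 0.031
```

```bash
python3 st.py
```

```text
t 13.95 grasp [ 0.5418 -0.2087  0.1299] r 0.1242 turn 1.3203 tangent-yaw deg -56.8
F rad -0.8 tan 1.4 z -8.6 x [-0.192  0.136 -0.972] q [-0.53  0.48  1.46  0.02  1.44 -1.37] w 0.031019412107238298
[[-0.192, -0.719, 0.668], [0.136, 0.655, 0.743], [-0.972, 0.233, -0.028]] tan in tool [-0.21  -0.81   0.547]
```

Request:
servo_tool:
  moves:
    - {"dx":0.0025,"dy":0.0008,"dz":-0.0005,"turn":0,"fingers":0}
    - {"dx":0.002,"dy":0.0004,"dz":-0.0003,"turn":0,"fingers":0}

```text
time_s: 14.12
eef_pos: [0.5362, -0.2059, 0.1081]
tcp_rot: [[-0.19, -0.719, 0.669], [0.134, 0.656, 0.743], [-0.973, 0.231, -0.028]]
force: [1.4, 0.7, -8.7]
grip_width: 0.0305
```

```bash
python3 st.py
```

```text
t 14.1167 grasp [ 0.5398 -0.2084  0.1263] r 0.1242 turn 1.3042 tangent-yaw deg -57.7
F rad -1.0 tan 1.3 z -8.7 x [-0.19   0.134 -0.973] q [-0.53  0.48  1.47  0.02  1.43 -1.37] w 0.030497863896230097
[[-0.19, -0.719, 0.669], [0.134, 0.656, 0.743], [-0.973, 0.231, -0.028]] tan in tool [-0.21  -0.819  0.534]
```

Request:
servo_tool:
  grip_force: 20
  moves:
    - {"dx":0.002,"dy":0,"dz":0,"turn":0,"fingers":0}
    - {"dx":0,"dy":0,"dz":0,"turn":0,"fingers":0.55}
    - {"dx":0,"dy":0,"dz":0,"turn":0,"fingers":0.55}
    - {"dx":0,"dy":0,"dz":0,"turn":0,"fingers":0.55}

```text
time_s: 14.45
eef_pos: [0.5361, -0.2076, 0.1108]
tcp_rot: [[-0.189, -0.719, 0.669], [0.13, 0.657, 0.743], [-0.973, 0.227, -0.031]]
force: [-1.1, -0.1, 0.2]
grip_width: 0.0468
```

```bash
python3 st.py; python3 - <<'E'
from h import *
s=save('scene','s11.png')
a=cv2.imread('pics/s11.png')[120:180,160:220]; cv2.imwrite('pics/c11.png',cv2.resize(a,(600,600),interpolation=cv2.INTER_CUBIC))
E
```

```text
t 14.45 grasp [ 0.5396 -0.21    0.129 ] r 0.1258 turn 1.305 tangent-yaw deg -57.7
F rad 0.2 tan -1.0 z 0.2 x [-0.189  0.13  -0.973] q [-0.53  0.48  1.47  0.02  1.43 -1.37] w 0.0468382535017446
[[-0.189, -0.719, 0.669], [0.13, 0.657, 0.743], [-0.973, 0.227, -0.031]] tan in tool [-0.208 -0.819  0.535]
```

View pics/c11.png

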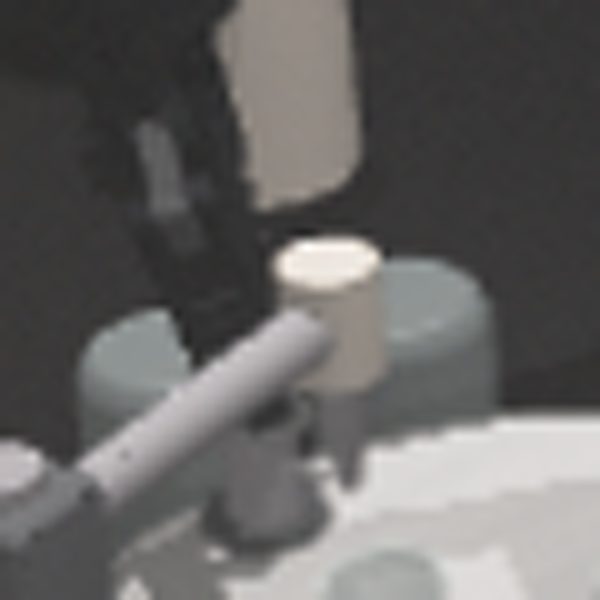

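Request:
servo_tool:
  moves:
    - {"dx":0,"dy":0,"dz":0,"turn":0,"fingers":0.8}
    - {"dx":-0.015,"dy":0,"dz":0,"turn":0,"fingers":1}
    - {"dx":-0.025,"dy":0,"dz":0,"turn":0,"fingers":1}
    - {"dx":-0.03,"dy":0,"dz":0,"turn":0,"fingers":1}
    - {"dx":-0.03,"dy":0,"dz":0,"turn":0,"fingers":1}

```text
time_s: 14.92
eef_pos: [0.5508, -0.2191, 0.2074]
tcp_rot: [[-0.202, -0.716, 0.668], [0.135, 0.655, 0.743], [-0.97, 0.24, -0.036]]
force: [0.2, -0.2, -0.0]
grip_width: 0.0849
```

```bash
python3 st.py; python3 - <<'E'
from h import *
s=save('scene','s12.png')
f=save('top','t12.png')
A=np.array([.5607,-.086])
a0=np.arctan2(-.012,-.1227)
for th in (1.27,1.30,1.33):
  P=A+.125*np.array([np.cos(a0+th),np.sin(a0+th)])
  print(th,[proj(s,[*P,z])[0].round(1).tolist() for z in(.067,.097,.105,.133,.1165,.1445)])
for l,z in (('flask_mid',.078),('beaker_mid',.10)):
  for r in spot_in(l,'top'):
    e=np.array(r['extent'])*[512,384,512,384]; p=atz(f,((e[0]+e[2])/2,(e[1]+e[3])/2),z)[:2]-A
    if np.hypot(*p)<.12: print(l,r['score'],e.round(),np.hypot(*p),np.arctan2(p[1],p[0]))
a=cv2.imread('pics/s12.png')[120:190,150:220];b=cv2.imread('pics/t12.png')[100:300,240:440]
cv2.imwrite('pics/c12.png',np.hstack([cv2.resize(x,(395,395),interpolation=cv2.INTER_CUBIC) for x in(a,b)]))
E
```

```text
t 14.9167 grasp [ 0.5546 -0.2216  0.2255] r 0.1358 turn 1.4284 tangent-yaw deg -50.6
F rad 0.2 tan 0.3 z -0.0 x [-0.202  0.135 -0.97 ] q [-0.53  0.43  1.33  0.01  1.63 -1.37] w 0.08490923271821788
[[-0.202, -0.716, 0.668], [0.135, 0.655, 0.743], [-0.97, 0.24, -0.036]] tan in tool [-0.208 -0.745  0.634]
1.27 [[188.1, 170.8], [187.1, 162.0], [186.9, 159.7], [185.9, 151.2], [186.5, 156.2], [185.5, 147.7]]
1.3 [[187.1, 171.3], [186.1, 162.5], [185.8, 160.1], [184.9, 151.7], [185.4, 156.7], [184.5, 148.2]]
1.33 [[186.1, 171.8], [185.1, 163.0], [184.8, 160.6], [183.8, 152.2], [184.4, 157.2], [183.4, 148.7]]
flask_mid 0.77 [286. 161. 310. 182.] 0.07291631614155078 0.18835526590697363
beaker_mid 0.94 [266. 178. 289. 205.] 0.0737097360450009 1.43291937756838
```

View pics/c12.png

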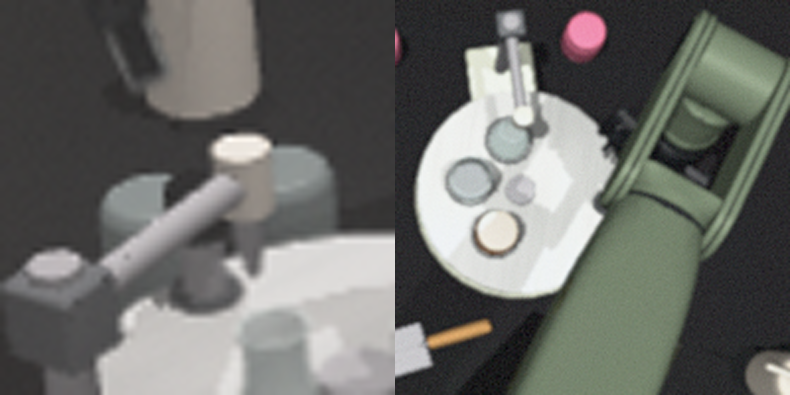

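Request:
servo_tool:
  moves:
    - {"dx":-0.03,"dy":0,"dz":0,"turn":0,"fingers":1}
    - {"dx":-0.02,"dy":0,"dz":0,"turn":0,"fingers":1}
    - {"dx":0,"dy":0,"dz":0,"turn":0,"fingers":1}

```text
time_s: 15.37
eef_pos: [0.5578, -0.2242, 0.2516]
tcp_rot: [[-0.21, -0.714, 0.668], [0.14, 0.654, 0.743], [-0.968, 0.25, -0.038]]
force: [0.8, -0.3, 0.5]
grip_width: 0.0853
```

```bash
python3 - <<'E'
from h import *
s=save('scene','s13.png')
cv2.imwrite('pics/c13.png',cv2.resize(cv2.imread('pics/s13.png')[110:320,80:350],(798,600),interpolation=cv2.INTER_CUBIC))
E
```

```text
(no output)
```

View pics/c13.png

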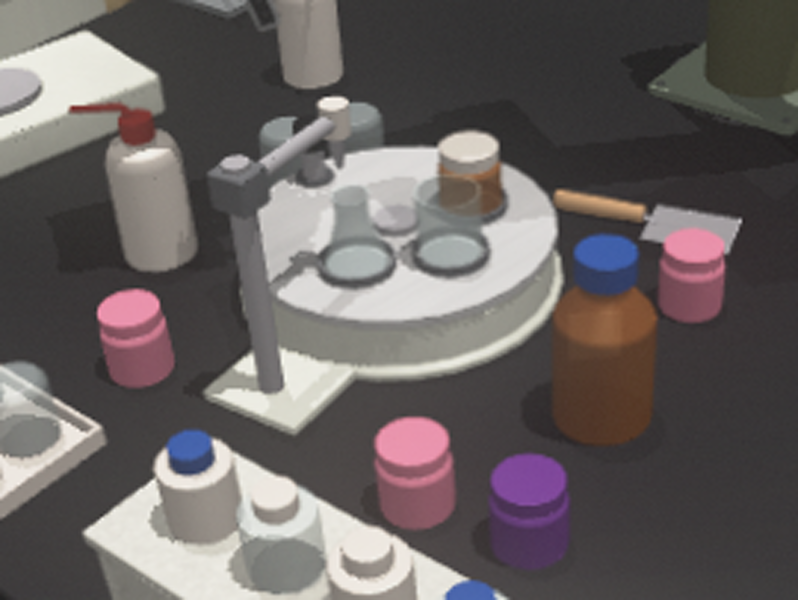

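```bash
python3 -c "
from rig import *
print(job_done())"
```

```text
the job is handed in; nothing more can be done
None
```

The flask is round at the nozzle and the plunger is home in the anticlockwise side stop, at a table turn of about 1.30 rad. The knob has been released. I handed in at about 15.4 s.

**What I did:** I gripped the knob, pulled the plunger up and swung the table anticlockwise. My first search failed: pushing the knob with open fingers hardly moved the table, even at 10 to 15 N. I then regripped the knob, carried the table past the stop with the plunger lifted (to about 1.38 rad), and felt back along the ring. The first pass back went over the stop. On the second pass the pin sank at about 1.30 rad. I opened the fingers there so it could spring home, then drew the gripper off.

**Last checks:**
- **Plunger:** in the scene picture the knob's top is at about pixel row 150.5. Home would put it at 150.3 and riding on the ring at about 146.8, so it is home. I did not test the lock by pushing on it.
- **Flask:** its bearing from the axis is about 0.19 rad, against roughly 0.1 for the nozzle. That puts it about 0.1 rad past exact alignment, which fits a stop at 1.30 rather than 1.20 rad.
- **Vessels and bench:** all three vessels stand in their collars. The bench things look unmoved, and the tool felt no contact force.

**Disagreements:** riding friction felt like about 10 N rather than the stated 2 to 3 N. The tool had also tilted about 14° by the end, because the arm's pose drifted from row to row.

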